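Set a cantilever shelf plank to its line and hold it for screwing

ROBOT

A 6-joint arm with a two-finger parallel gripper is mounted at the origin on a cart in front of the work surface, level with it; the furniture and walls round the work are solid. World frame = base frame: x ahead of the robot, y to its left, z up, the work surface at z = 0. Lengths are in mm, angles in rad, forces in N, time in s.
With the tool pointing down it reaches from about 375 to 925 mm from the base axis. Payload 5.7 kg.
Tool frame: the origin (TCP) lies midway between the tips of the shut fingers; the grasp point (between the pads) lies 19 mm behind it (ctrl.tcp_to_grasp is the distance from the TCP to the grasp point, in mm); y points along the fingers, x is the direction in which the jaws open and shut, and the axes are right-handed (so a half turn about y gives the same grasp; the last joint's range is limited). The gripper opens to 88 mm and grips with 3 to 60 N. Pads are 20 mm wide; open, the fingers measure 115 mm over their backs; the gripper's body (75 mm by 178 mm) begins 61 mm behind the grasp point.
Start: joints at [-1.341, 0.359, 1.51, -0, 1.272, -0.115], TCP at [202.789, -564.658, 222.623] pointing down, gripper open.
Joint ranges: [-2.97, 2.97], [-1.01, 2.36], [0.21, 2.38], [-0.96, 4.11], [0.2, 2.71], [-2.98, 2.98]. Speed limits (rad/s): [2.39, 2.39, 3.14, 3.14, 3.14, 3.14].

INTERFACE

Orientations are given as a unit quaternion [w, x, y, z].
In Python, from station import ctrl gives the robot as it stands.
- The arm moves only by the shell command python3 -m jog 'ROWS' [FORCE]. ROWS is JSON, a list of rows, each a list of 7 numbers: the shift along the world's x, y, z in mm, then the turn, a rotation vector about the world's x, y, z in rad, then the opening, from 0 (shut) to 1 (fully open). A call has 1 to 10 rows; each row is the pose to reach, as a shift and turn from the pose commanded when the call began; what a row does not reach only later rows make up. A row lasts 1/12 s, in which the tool goes at most 41.7 mm and 7.16 degrees, less where a joint would pass 70% of its speed; a pose out of reach is approached as far as the arm can. A call with a gripper value outside its range is refused whole. The fingers move at their own pace and stop on an object; FORCE is the grip in N (left out, the last holds). Time passes only in rows, so rows that repeat a pose let the fingers close. It gives the time, the measured TCP pose, the force and the opening at its end, in the units of the state.
- ctrl.observe(): the state, without advancing time (a new reading comes with each control period).
- ctrl.snapshot(name): name is "side" or "top"; returns (picture, depth): 384x512x3 uint8, red, green, blue; 384x512 float32, mm along the optical axis (not along the pixel's ray), 0 where there is no reading.
- ctrl.camera_params(name): a dict with "fov_y" (degrees; the focal length in pixels is half the picture's height over the tangent of half this angle, whatever the lens; pixels are square), "cx", "cy" (the principal point, pixels), "rvec" (rotation vector, rad) and "tvec" (3), from world to camera coordinates, as OpenCV has them. Camera axes: x right, y down, z forward; pixel columns grow to the right and rows downward; lengths in mm; the calibration is good to about 2 mm. A picture is of the moment at which its call begins. camera_params takes no time and is no camera call.
- ctrl.finish_job(): hands the job in, once; it reports no verdict.
The state is a dict: "time_s": time; "qpos": joint angles; "qd": joint speeds; "effort": joint torques, N m; "position": TCP position; "tool_rot": TCP orientation; "contact_force": force on the tool from outside, world axes, zero at the start; "wrist_torque": the same for the moment, N m; "gripper_width": opening from 0.0 (shut) to 1.0 (fully open).
Only numpy, scipy, OpenCV 4.12 (cv2) and the standard library are available. Lean on these libraries where they do the work, as an engineer would, in place of code of your own. Each camera call takes 0.05 s, during which the arm holds its last target. There are 200 camera calls.

TASK

We are fitting the narrow shelf plank to its stand. Lay the loose metal clamping plate squarely on the plank's plain rear end, edges flush all round the end, then slide plank and plate together outward through the saddle until the pencil line is level with the saddle's outer edge; most of the plank then overhangs, so never let it tip. Finish still holding the pile flat on the arm at that line (do not let go: a colleague drives the screws next), and leave the other things on the table where they lie.

Things in the scene. Friction and masses are not known exactly. Their poses are not given: they have to be found in the camera images.
- stand: fixed dark steel stand, robot's right. Origin on the table under its arm's middle; -x is outward, toward the robot's side. Level arm x -100 to +100 mm, top 100 mm up, 30 mm wide: fingers can pass down both sides of the plank. Saddle at its outer end, open above: 2 cheeks x -100 to -70 mm, 53 mm apart, 6 thick, tops 126 mm up, guide the plank sideways. Base 200x130x10
- saddle_edge (a point): middle of the saddle's outer edge at the height of the arm's top, level with the cheeks' outer end faces (x = -100 mm of the stand); axes as the stand's
- plank: loose light wooden plank 260 (x) x 50 (y) x 14 mm, about 0.3 kg, lying flat on the arm between the cheeks, slides by plain friction. Origin: centre of underside. Nose end (x -130, metal trim, 6 mm lip) points outward, plain rear end at x +130. With its line at the saddle's edge 165 mm overhang: it then tips nose down unless its rear is held, even with the plate on it
- pencil_line (a point): middle of the dark line drawn across the plank's top, 95 mm from its rear end (plank x +35, z 14 mm); at the start 60 to 110 mm inside (+x of) the saddle's edge; axes as the plank's
- plank_rear (a point): middle of the upper edge of the plank's plain rear end, 14 mm above the plank's underside; axes as the plank's
- clamp_plate: loose aluminium plate 64 (x) x 50 (y) x 8 mm, 0.07 kg, 2 countersunk holes, flat on the table at the robot's left, beyond the white drawer unit (168 mm tall, tape roll on it to 195). Origin: centre of underside. On the plank: long side along the plank (either way round), widths match, short edge flush with the rear end, so its origin is 32 mm from plank_rear
- screwdriver: screwdriver, 170 mm, lying on the table beside the stand. Not to be disturbed
- eraser: eraser, 42x23x14 mm, on the table near the stand. Not to be disturbed
- tape_ring: roll of mending tape, 49 mm across, 18 mm high, on the table. Not to be disturbed
- binder_clip: binder clip with wire handles, 30x38x24 mm, on the table. Not to be disturbed
- mouse: computer mouse, 108x60x34 mm, on the table. Not to be disturbed
Mind the look-alikes: they are no part of the job. What is meant by the clamp_plate is not black, red or turquoise, and is the smaller of those in its own colour.

How it is judged:
By the outcome, as a careful person would: the job done as asked, in the order asked, and still so for the second after the job is handed in, while the arm keeps its last pose, push and grip.
It also fails if it takes over 45 s, if anything falls off the work surface, if the arm or the gripper's body presses on something with over 40 N, if the wrist force passes 120 N, or if a joint passes its speed limit or range.

## Working session

There is one attempt and no reset: what is moved stays moved. The work goes in short steps, Python scripts to look and compute and a shell command to move; the robot and the scene stay as the last step left them, time stands still between calls to the robot, and variables do not carry over. Pictures are saved under pics/ and viewed, about 8 in all and at most 12, crops included, and the job is handed in when it is done.

```bash
mkdir -p pics; ls; cat > h.py <<'E'
import numpy as np, cv2
from station import ctrl
def cam(n):
    p=ctrl.camera_params(n); f=192/np.tan(np.radians(p['fov_y'])/2)
    R=cv2.Rodrigues(np.array(p['rvec'],float))[0]; return p,f,R,np.array(p['tvec'],float).ravel()
def ray(n,u,v,z):
    p,f,R,t=cam(n); d=R.T@np.array([(u-p['cx'])/f,(v-p['cy'])/f,1]); o=-R.T@t
    return o+d*(z-o[2])/d[2]
def cloud(n,D):
    p,f,R,t=cam(n); v,u=np.mgrid[0:384,0:512]
    P=np.stack([(u-p['cx'])/f*D,(v-p['cy'])/f*D,D],-1)
    return (P-t)@R
def proj(n,X):
    p,f,R,t=cam(n); c=R@np.array(X,float)+t; return c[0]/c[2]*f+p['cx'],c[1]/c[2]*f+p['cy']
def snap(n,tag):
    I,D=ctrl.snapshot(n); cv2.imwrite(f'pics/{tag}.png',I[:,:,::-1]); np.save(f'pics/{tag}.npy',D); return I,D
E
python3 - <<'E'
from h import *
for n in('top','side'):
    I,D=snap(n,n+'0'); p,f,R,t=cam(n); print(n,f,p,-R.T@t)
print(ctrl.observe())
a=cv2.imread('pics/top0.png')
E
```

```text
pics
top 434.4651833317995 {'fov_y': 47.683440957104835, 'cx': 263.06926062252614, 'cy': 189.81526418879133, 'rvec': array([ 2.2014319 , -2.17832141,  0.07207305]), 'tvec': array([  33.89466582,  550.51688683, 1583.77559562])} [ 447.94795518   42.29344326 1615.58556643]
side 436.6739559968446 {'fov_y': 47.46896637128171, 'cx': 256.6703333661088, 'cy': 192.32579128025154, 'rvec': array([ 2.0542297 , -0.06086374,  0.03389642]), 'tvec': array([-533.13177814,  124.63090628, 1810.61569309])} [  444.63571562 -1572.92165409   952.00215033]
{'time_s': 0.1, 'qpos': array([-1.34111029e+00,  3.59447473e-01,  1.51129010e+00,  2.76084881e-05,
        1.27254106e+00, -1.15060209e-01]), 'qd': array([-0.00017385, -0.00133413, -0.000788  , -0.00128264,  0.00031007,
       -0.00055463]), 'effort': array([-7.06764313e-04, -5.16356099e+01, -2.71407384e+01,  6.76685153e-02,
        2.76127656e-02, -2.66795644e-05]), 'position': array([ 202.65754788, -564.08068715,  221.89802407]), 'tool_rot': array([ 0.5787524 , -0.57794516,  0.40727081, -0.40639333]), 'contact_force': array([-0.67336401,  0.81530905, -0.52133062]), 'wrist_torque': array([ 0.01078366, -0.02524854, -0.02227506]), 'gripper_width': 0.9950470313197289}
```

View pics/top0.png

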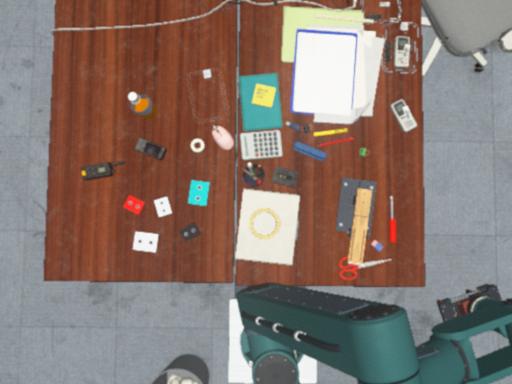

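View pics/side0.png

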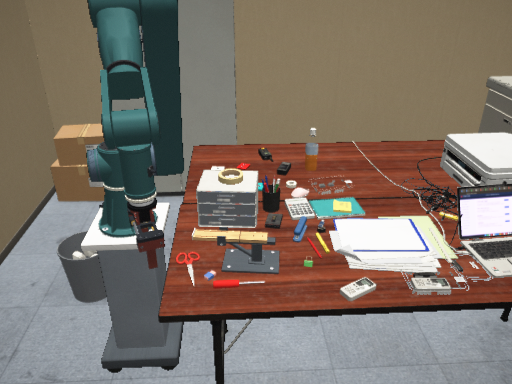

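Top view: the plate-like candidates are white/silver (145,241) and (163,206), red (133,204), turquoise (199,193), black (190,231). The smaller silver one, (163,206), fits. The stand with the plank is at about (360,220). Next I'll enlarge both and measure.

```bash
python3 - <<'E'
from h import *
I=cv2.imread('pics/top0.png'); D=np.load('pics/top0.npy'); C=cloud('top',D)
a=cv2.resize(I[185:265,110:215],None,fx=5,fy=5,interpolation=2); b=cv2.resize(I[170:280,320:405],None,fx=5,fy=5,interpolation=2)
h=max(a.shape[0],b.shape[0]); pad=lambda x:np.pad(x,((0,h-x.shape[0]),(0,0),(0,0)))
m=np.hstack([pad(a)[:, :525],pad(b)]); m=cv2.resize(m,None,fx=.83,fy=.83); cv2.imwrite('pics/crop1.png',m); print(m.shape)
hsv=cv2.cvtColor(I,cv2.COLOR_BGR2HSV)
mk=((hsv[...,1]<50)&(hsv[...,2]>150)).astype(np.uint8); 
n,l,s,c=cv2.connectedComponentsWithStats(mk)
for i in range(1,n):
    x,y,w,hh,A=s[i]
    if A>80 and 110<c[i][0]<215 and 185<c[i][1]<265:
        k=max(cv2.findContours((l==i).astype(np.uint8),0,2)[0],key=len)
        W=np.array([ray('top',*q[0],8)[:2] for q in k]).astype(np.float32); r=cv2.minAreaRect(W)
        print(c[i],A,r,cv2.boxPoints(r).round(0).tolist(),'z',np.median(C[l==i][:,2]))
# plank top by height
Z=C[...,2]; X=C[...,0];Y=C[...,1]
mk=((Z>106)&(Z<122)&(Y<-150)&(Y>-600)&(X>250)&(X<640)).astype(np.uint8)
n,l,s,c=cv2.connectedComponentsWithStats(mk)
for i in range(1,n):
    if s[i][4]>100:
        k=max(cv2.findContours((l==i).astype(np.uint8),0,2)[0],key=len)
        W=np.array([ray('top',*q[0],114)[:2] for q in k]).astype(np.float32); r=cv2.minAreaRect(W)
        print('plank',c[i],s[i],r,cv2.boxPoints(r).round(0).tolist(),np.median(Z[l==i]))
# drawer top
mk=(Z>150)&(Z<215)&(X>250)&(X<700)&(abs(Y)<300)
print('drawer',np.percentile(X[mk],[1,99]),np.percentile(Y[mk],[1,99]))
E
```

```text
(456, 788, 3)
[162.49438202 206.37827715] 267 ((485.42156982421875, 410.6739807128906), (68.53689575195312, 53.62710189819336), 17.264789581298828) [[445.0, 426.0], [461.0, 375.0], [526.0, 395.0], [510.0, 446.0]] z 7.152193112498932
[145.22198276 241.42241379] 464 ((356.1258544921875, 471.3515319824219), (88.9610824584961, 70.61923217773438), 83.52507781982422) [[316.0, 431.0], [386.0, 423.0], [396.0, 512.0], [326.0, 520.0]] z 10.32971567176871
plank [359.86600719 226.00269784] [ 348  188   25   77 1112] ((423.70074462890625, -296.3028564453125), (58.76213836669922, 259.3398742675781), 81.1075439453125) [[291.0, -305.0], [547.0, -345.0], [556.0, -287.0], [300.0, -247.0]] 114.17855026151767
drawer [302.463183   536.51475767] [-73.80642096 120.73156327]
```

View pics/crop1.png

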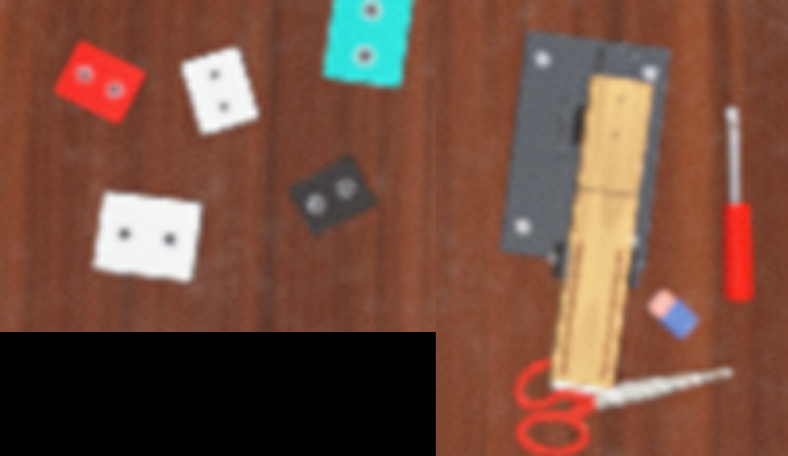

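Crop: the small silver plate (about 64x50, two holes) is confirmed at top pixel (163,206). The large silver one is 89x70, so a look-alike. The plank's rear is at the top (far x) and its pencil line is at crop (605,188). Now the plank, line and stand more exactly.

```bash
python3 - <<'E'
from h import *
from scipy.spatial.transform import Rotation as Ro
I=cv2.imread('pics/top0.png'); D=np.load('pics/top0.npy')
hsv=cv2.cvtColor(I,cv2.COLOR_BGR2HSV)
mk=((hsv[...,0]>8)&(hsv[...,0]<28)&(hsv[...,1]>70)&(hsv[...,2]>150)).astype(np.uint8); mk[:, :335]=0; mk[:, 385:]=0; mk[:180]=0; mk[272:]=0
mk=cv2.morphologyEx(mk,3,np.ones((3,3)))
n,l,s,c=cv2.connectedComponentsWithStats(mk); i=1+np.argmax(s[1:,4]); M=l==i; print(s[i],c[i])
# sub-pixel edges: per row, left/right crossing of saturation-weighted value
U0,U1=[],[]
g=I[...,1].astype(float)
for v in range(190,262):
    us=np.flatnonzero(M[v]); 
    if len(us)<8: continue
    U0.append(ray('top',us[0]-.5,v,114)[:2]); U1.append(ray('top',us[-1]+.5,v,114)[:2])
for U in(U0,U1):
    U=np.array(U); p=np.polyfit(U[:,0],U[:,1],1)
    for _ in range(3):
        r=U[:,1]-np.polyval(p,U[:,0]); U=U[abs(r)<2.5*r.std()+.3]; p=np.polyfit(U[:,0],U[:,1],1)
    print('edge slope deg',np.degrees(np.arctan(p[0])),'y at x=420',np.polyval(p,420),len(U))
k=max(cv2.findContours(M.astype(np.uint8),0,2)[0],key=len)
W=np.array([ray('top',*q[0],114)[:2] for q in k]).astype(np.float32); r=cv2.minAreaRect(W);print(r,cv2.boxPoints(r).tolist())
# profile along plank axis
a=np.radians(-8.); 
for sl in(-7.,-8,-9):
  a=np.radians(sl);d=np.array([np.cos(a),np.sin(a)]);c0=np.array(r[0]); nn=np.array([-d[1],d[0]])
  ts=np.arange(-145,146,2.); pr=[]
  for t in ts:
    vals=[]
    for w in(-12,-6,0,6,12):
        u,v=proj('top',[*(c0+t*d+w*nn),114]); vals.append(cv2.getRectSubPix(g.astype(np.float32),(1,1),(u,v))[0,0])
    pr.append(np.mean(vals))
  if sl==-8: print(c0); print([(int(t),int(x)) for t,x in zip(ts,pr)])
o=ctrl.observe(); print(Ro.from_quat(np.roll(o['tool_rot'],-1)).as_matrix().round(3))
# stand base corners (dark grey)
Z=cloud('top',D)
E
```

```text
[ 347  188   25   75 1143] [359.62729659 225.62292213]
edge slope deg -8.20089607789938 y at x=420 -267.031047764408 72
edge slope deg -7.635856080708101 y at x=420 -320.39428347481856 71
((425.5920104980469, -295.6557922363281), (55.849029541015625, 256.0544128417969), 81.71058654785156) [[294.87640380859375, -304.8304748535156], [548.255615234375, -341.7466735839844], [556.3076171875, -286.4811096191406], [302.92840576171875, -249.56491088867188]]
[ 425.5920105  -295.65579224]
[(-145, 73), (-143, 77), (-141, 82), (-139, 93), (-137, 115), (-135, 149), (-133, 184), (-131, 207), (-129, 215), (-127, 207), (-125, 201), (-123, 196), (-121, 194), (-119, 192), (-117, 192), (-115, 192), (-113, 192), (-111, 192), (-109, 192), (-107, 192), (-105, 192), (-103, 191), (-101, 191), (-99, 191), (-97, 191), (-95, 190), (-93, 190), (-91, 191), (-89, 192), (-87, 192), (-85, 192), (-83, 192), (-81, 192), (-79, 192), (-77, 193), (-75, 193), (-73, 192), (-71, 193), (-69, 193), (-67, 194), (-65, 195), (-63, 195), (-61, 196), (-59, 196), (-57, 197), (-55, 198), (-53, 198), (-51, 197), (-49, 198), (-47, 19
[... 468 characters left out ...]
(37, 184), (39, 188), (41, 191), (43, 191), (45, 190), (47, 190), (49, 189), (51, 190), (53, 190), (55, 191), (57, 191), (59, 191), (61, 191), (63, 191), (65, 192), (67, 193), (69, 193), (71, 193), (73, 193), (75, 193), (77, 192), (79, 190), (81, 190), (83, 193), (85, 195), (87, 196), (89, 197), (91, 198), (93, 199), (95, 199), (97, 199), (99, 200), (101, 200), (103, 200), (105, 199), (107, 198), (109, 198), (111, 198), (113, 200), (115, 203), (117, 205), (119, 205), (121, 203), (123, 197), (125, 183), (127, 160), (129, 133), (131, 114), (133, 105), (135, 105), (137, 105), (139, 104), (141, 103), (143, 104), (145, 105)]
[[ 0.338 -0.     0.941]
 [-0.941  0.002  0.338]
 [-0.002 -1.     0.   ]]
```

```bash
python3 - <<'E'
from h import *
I=cv2.imread('pics/top0.png'); D=np.load('pics/top0.npy'); C=cloud('top',D)
d=np.array([.9905,-.1375]);n=np.array([.1375,.9905]);L=np.array([457.8,-299.])
P=C[...,:2]-L; t=P@d; w=P@n; Z=C[...,2]
for lo,hi in((25,30),(30,35)):
  for sg in(1,-1):
    m=(sg*w>26.5)&(sg*w<36)&(Z>118)&(Z<132)&(t<0)&(t>-150); print('top cheeks',sg,m.sum(),np.percentile(t[m],[0,10,50,90,100]).round(1) if m.any() else '')
  break
Ds=np.load('pics/side0.npy'); C=cloud('side',Ds); P=C[...,:2]-L; t=P@d; w=P@n; Z=C[...,2]
for zl in((102,112),(116,130)):
  m=(abs(w)<40)&(Z>zl[0])&(Z<zl[1])&(t>-220)&(t<130)
  v,u=np.nonzero(m); print('side',zl,m.sum(),[np.percentile(q,[0,5,50,95,100]).round(1) for q in(t[m],w[m],u,v)] if m.any() else '')
S=cv2.imread('pics/side0.png'); cv2.imwrite('pics/crop2.png',cv2.resize(S[220:280,185:285],None,fx=7,fy=7,interpolation=2))
E
python3 -m jog '[[250,300,60,0,0,-0.044,1],[250,300,60,0,0,-0.044,1],[250,300,60,0,0,-0.044,1],[250,300,60,0,0,-0.044,1],[250,300,60,0,0,-0.044,1],[250,300,60,0,0,-0.044,1],[250,300,60,0,0,-0.044,1],[250,300,60,0,0,-0.044,1],[250,300,60,0,0,-0.044,1],[250,300,60,0,0,-0.044,1]]'
```

```text
top cheeks 1 13 [-74.4 -73.3 -57.  -47.4 -46.3]
top cheeks -1 17 [-72.  -66.9 -59.  -50.1 -47.9]
side (102, 112) 203 [array([-164.5, -145.2,  -21.2,   98.5,  119.5]), array([-39.5, -33.4, -23. ,  10.1,  27.4]), array([192. , 197.1, 233. , 267.9, 274. ]), array([232., 235., 240., 242., 244.])]
side (116, 130) 327 [array([-165.2, -160.2,  -56.7,   75.6,   94.3]), array([-39.4, -31. ,  -2.3,  27.7,  35.4]), array([192., 194., 223., 261., 267.]), array([227., 228., 234., 239., 239.])]
time_s: 0.93
position: [455.0, -261.1, 283.2]
tool_rot: [0.57, -0.569, 0.419, -0.419]
contact_force: [0.1, -1.3, 0.7]
gripper_width: 1.001
```

View pics/crop2.png

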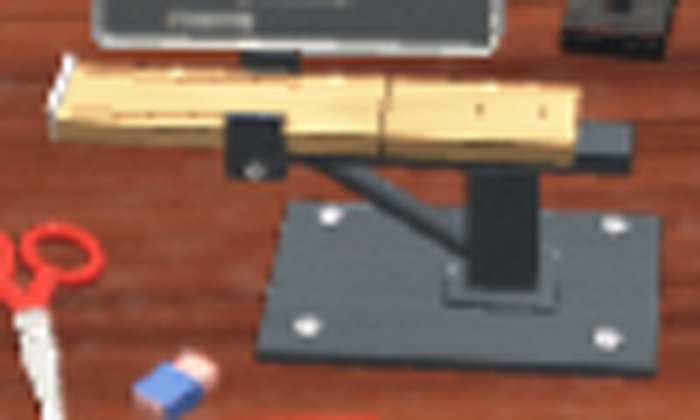

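Side crop: the plank lies between the cheeks. The near cheek's outer edge is at crop x≈227, the far one's at ≈240, and the pencil line runs from (388,78) to (380,155).

```bash
python3 - <<'E'
from h import *
d=np.array([.9905,-.1375]);n=np.array([.1375,.9905]);L=np.array([457.8,-299.])
f=lambda x,y,z:(lambda p:(round((p[:2]-L)@d,1),round((p[:2]-L)@n,1)))(ray('side',185+(x-3)/7,220+(y-3)/7,z))
for nm,a in dict(nearL=(226,116,126),nearR=(285,119,126),farL=(240,53,126),farR=(300,54,126),line1=(388,78,114),line2=(382,135,114),rear1=(582,87,114),rear2=(575,138,114)).items(): print(nm,f(*a))
E
python3 -m jog '[[30,672,0,0,0,0,1],[30,672,0,0,0,0,1],[30,672,0,0,0,0,1],[30,672,0,0,0,0,1],[30,672,0,0,0,0,1],[30,672,0,0,0,0,1],[30,672,0,0,0,0,1],[30,672,0,0,0,0,1],[30,672,0,0,0,0,1],[30,672,0,0,0,0,1]]'
```

```text
nearL (np.float64(-74.8), np.float64(-28.8))
nearR (np.float64(-45.8), np.float64(-29.2))
farL (np.float64(-77.0), np.float64(28.5))
farR (np.float64(-46.7), np.float64(29.9))
line1 (np.float64(-2.3), np.float64(29.7))
line2 (np.float64(0.6), np.float64(-21.7))
rear1 (np.float64(95.8), np.float64(28.9))
rear2 (np.float64(95.0), np.float64(-17.0))
time_s: 1.77
position: [470.7, 153.6, 282.5]
tool_rot: [-0.569, 0.569, -0.419, 0.419]
contact_force: [0.8, 0.2, 0.1]
gripper_width: 1.001
```

```bash
python3 -m jog '[[14,256,0,0,0,0,1],[14,256,0,0,0,0,1],[14,256,0,0,0,0,1],[14,256,0,0,0,0,1],[14,256,0,0,0,0,1],[14,256,0,0,0,0,1],[14,256,0,0,0,0,1],[14,256,0,0,0,0,1],[14,256,0,0,0,0,1]]'; python3 -c "
from station import ctrl;print(ctrl.observe())"
```

```text
time_s: 2.52
position: [484.9, 407.0, 281.8]
tool_rot: [-0.569, 0.57, -0.419, 0.419]
contact_force: [0.0, -0.2, -0.6]
gripper_width: 0.999
{'time_s': 2.5167, 'qpos': array([ 5.89656047e-01,  3.63884905e-01,  1.35368824e+00, -6.74591709e-04,
        1.42592713e+00,  1.85870247e+00]), 'qd': array([-2.88638336e-02, -2.14829901e-02,  1.95791102e-02, -3.19211544e-03,
        6.56847082e-04,  1.25529857e-06]), 'effort': array([ 1.41716983e+00, -5.33998346e+01, -3.00252235e+01,  1.65833565e-01,
       -1.80141446e-01,  4.03731305e-02]), 'position': array([484.85605866, 406.9893459 , 281.83494881]), 'tool_rot': array([-0.56877733,  0.57020633, -0.41914743,  0.41913306]), 'contact_force': array([ 0.03602261, -0.23504452, -0.60155056]), 'wrist_torque': array([-0.013416  , -0.04411329, -0.02613977]), 'gripper_width': 0.9993606407377914}
```

```bash
python3 -m jog '[[0.5,3.5,-278,0,0,0,1],[0.5,3.5,-278,0,0,0,1],[0.5,3.5,-278,0,0,0,1],[0.5,3.5,-278,0,0,0,1],[0.5,3.5,-278,0,0,0,1],[0.5,3.5,-278,0,0,0,1],[0.5,3.5,-278,0,0,0,1],[0.5,3.5,-278,0,0,0,1],[0.5,3.5,-278,0,0,0,1]]'
python3 - <<'E'
from h import *
I,D=snap('side','s2'); u,v=proj('side',[485,411,4]);print(u,v)
J=I[:,:,::-1]; u,v=int(u),int(v)
cv2.imwrite('pics/crop3.png',cv2.resize(J[v-45:v+35,u-50:u+50],None,fx=6,fy=6,interpolation=2))
I,D=snap('top','t2')
E
```

```text
time_s: 3.27
position: [486.0, 408.5, 4.1]
tool_rot: [-0.568, 0.57, -0.42, 0.42]
contact_force: [-0.7, -0.1, 0.4]
gripper_width: 0.999
242.1995766650033 175.66183100715512
```

View pics/crop3.png

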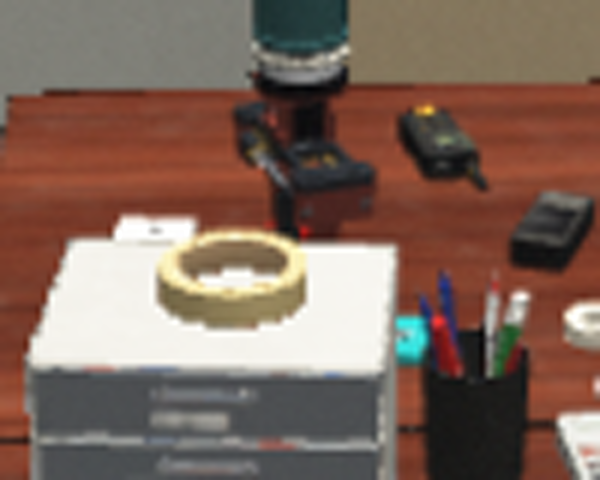

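Side crop: the plate is hidden behind the drawer unit, and the gripper is down at its spot. I'll lower 2 mm, close, then lift.

```bash
python3 -m jog '[[0,2,-2,0,0,0,1],[0,2,-2,0,0,0,0.3],[0,2,-2,0,0,0,0.3],[0,2,-2,0,0,0,0.3],[0,2,-2,0,0,0,0.3],[0,2,-2,0,0,0,0.3],[0,2,-2,0,0,0,0.3],[0,2,-2,0,0,0,0.3],[0,2,-2,0,0,0,0.3]]' 25
```

```text
time_s: 4.12
position: [485.8, 413.1, 2.7]
tool_rot: [0.569, -0.569, 0.419, -0.419]
contact_force: [-0.5, -0.5, -0.1]
gripper_width: 0.565
```

```bash
python3 -m jog '[[0,0,40,0,0,0,0.3],[0,0,268,0,0,0,0.3],[0,0,268,0,0,0,0.3],[0,0,268,0,0,0,0.3],[0,0,268,0,0,0,0.3],[0,0,268,0,0,0,0.3],[0,0,268,0,0,0,0.3],[-10,-80,268,0,0,0,0.3],[-20,-160,268,0,0,0,0.3],[-20,-160,268,0,0,0,0.3]]'
```

```text
time_s: 4.95
position: [470.0, 288.2, 271.0]
tool_rot: [0.57, -0.569, 0.419, -0.419]
contact_force: [0.7, -0.9, -0.6]
gripper_width: 0.567
```

```bash
python3 -m jog '[[54,-560,0,0,0,-0.44,0.3],[54,-560,0,0,0,-0.44,0.3],[54,-560,0,0,0,-0.44,0.3],[54,-560,0,0,0,-0.44,0.3],[54,-560,0,0,0,-0.44,0.3],[54,-560,0,0,0,-0.44,0.3],[54,-560,0,0,0,-0.44,0.3],[54,-560,0,0,0,-0.44,0.3],[54,-560,0,0,0,-0.44,0.3],[54,-560,0,0,0,-0.44,0.3]]'
```

```text
time_s: 5.78
position: [509.9, -127.6, 270.6]
tool_rot: [0.464, -0.464, 0.534, -0.534]
contact_force: [0.3, 0.3, -0.3]
gripper_width: 0.566
```

```bash
python3 -m jog '[[10,-180,-60,0,0,0,0.3],[10,-180,-95,0,0,0,0.3],[10,-180,-95,0,0,0,0.3],[10,-180,-95,0,0,0,0.3],[10,-180,-95,0,0,0,0.3],[10,-180,-95,0,0,0,0.3],[10,-180,-95,0,0,0,0.3],[10,-180,-95,0,0,0,0.3]]'
python3 - <<'E'
from h import *
from scipy.spatial.transform import Rotation as Ro
o=ctrl.observe();print(o['position'],o['qpos'].round(2)); print(Ro.from_quat(np.roll(o['tool_rot'],-1)).as_matrix().round(3))
I,D=snap('side','s3'); u,v=proj('side',[520,-308,150]);print(u,v)
J=I[:,:,::-1]; u,v=int(u),int(v); u0,v0=u-70,v-50;print(u0,v0)
cv2.imwrite('pics/crop4.png',cv2.resize(J[v0:v0+85,u0:u0+110],None,fx=7,fy=7,interpolation=2))
I,D=snap('top','t3')
E
```

```text
time_s: 6.45
position: [520.1, -305.1, 175.5]
tool_rot: [0.464, -0.464, 0.534, -0.533]
contact_force: [0.1, 0.1, -1.0]
gripper_width: 0.56
[ 520.092345   -305.06048329  175.53314407] [-0.65  0.41  1.56  0.    1.18  1.06]
[[-0.139 -0.001  0.99 ]
 [-0.99   0.001 -0.139]
 [-0.001 -1.    -0.001]]
257.70511603747826 227.37842650034412
187 177
```

View pics/crop4.png

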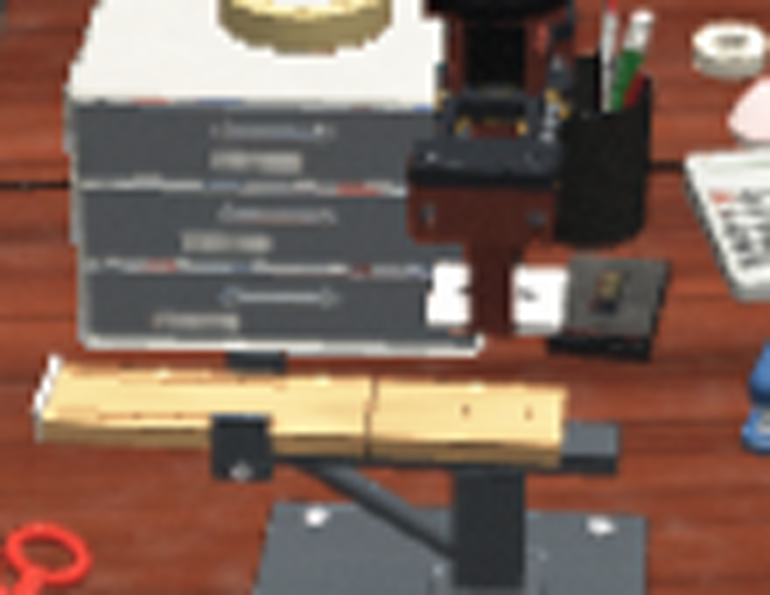

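Side crop: the plate is held level above the plank. Its near lower edge runs from (428,325) to (565,333) and its far right upper corner is at (569,262). The plank's rear edge runs from (568,388) to (562,447). Next, the plate's offset from that.

```bash
python3 - <<'E'
from h import *
d=np.array([.9905,-.1375]);n=np.array([.1375,.9905]);R=np.array([551.9,-312.0])
f=lambda x,y,z:(lambda p:(round((p[:2]-R)@d,1),round((p[:2]-R)@n,1)))(ray('side',187+(x-3)/7,177+(y-3)/7,z))
for nm,a in dict(plRnear=(565,333,172.8),plRfar=(569,262,180.8),plLnear=(428,325,172.8),plLfar=(431,262,180.8),rear1=(568,388,114),rear2=(562,447,114)).items(): print(nm,f(*a))
# subpixel: right-edge column per row by gradient (plate rows / plank rows)
I=cv2.imread('pics/s3.png').astype(float); g=I.sum(2)/3; wood=I[...,2]-I[...,0]
def edge(img,v,ulo,uhi,sgn):
    r=cv2.GaussianBlur(img[v:v+1],(3,1),0)[0]; gr=sgn*np.gradient(r)[ulo:uhi]; w=np.clip(gr,0,None)**2; return (w*np.arange(ulo,uhi)).sum()/w.sum()
for v in(216,218,220,222): 
    a=edge(g,v,264,273,-1); b=edge(g,v,244,252,1); zt=180.8
    # plate top surface rows
    print('plate',v,f((a-187)*7+3,(v-177)*7+3,zt),f((b-187)*7+3,(v-177)*7+3,zt))
for v in(234,236,238,240): a=edge(wood,v,263,272,-1); print('plank',v,f((a-187)*7+3,(v-177)*7+3,114))
E
```

```text
plRnear (np.float64(1.3), np.float64(-13.6))
plRfar (np.float64(0.0), np.float64(39.9))
plLnear (np.float64(-65.2), np.float64(-11.4))
plLfar (np.float64(-68.1), np.float64(34.7))
rear1 (np.float64(0.8), np.float64(28.8))
rear2 (np.float64(0.9), np.float64(-24.0))
plate 216 (np.float64(-0.0), np.float64(26.4)) (np.float64(-66.0), np.float64(21.3))
plate 218 (np.float64(-0.7), np.float64(13.0)) (np.float64(-65.0), np.float64(8.1))
plate 220 (np.float64(-0.1), np.float64(-0.1)) (np.float64(-66.2), np.float64(-5.1))
plate 222 (np.float64(-0.1), np.float64(-13.0)) (np.float64(-64.8), np.float64(-18.0))
plank 234 (np.float64(-4.1), np.float64(15.6))
plank 236 (np.float64(-7.7), np.float64(2.7))
plank 238 (np.float64(1.0), np.float64(-9.1))
plank 240 (np.float64(0.2), np.float64(-21.4))
```

```bash
python3 - <<'E'
from h import *
d=np.array([.9905,-.1375]);n=np.array([.1375,.9905]);R=np.array([551.9,-312.0])
for cam_,tag in(('side','s3'),('top','t3')):
    I=cv2.imread(f'pics/{tag}.png').astype(int);D=np.load(f'pics/{tag}.npy'); C=cloud(cam_,D)
    t=(C[...,:2]-R)@d; w=(C[...,:2]-R)@n; Z=C[...,2]
    wh=(I.min(2)>170)&(Z>165)&(Z<190)&(t>-80)&(t<20)&(abs(w)<50)
    wd=(I[...,2]-I[...,0]>60)&(I[...,1]>120)&(Z>104)&(Z<122)&(t>-80)&(t<20)&(abs(w)<50)
    for nm,m in(('plate',wh),('plank',wd)):
        print(tag,nm,m.sum(),[np.percentile(q[m],[2,20,50,80,98]).round(1) for q in(t,w,Z)] if m.any() else '')
E
```

```text
s3 plate 90 [array([-64. , -57.5, -22. ,  -8.8,  -2. ]), array([-20.8, -12.3,   0.4,  15.8,  27.5]), array([179.1, 181.1, 182.4, 184.1, 185.9])]
s3 plank 190 [array([-78.4, -63.3, -39.2, -15.9,  -2.4]), array([-25.3, -15.5,  -0.8,  13.9,  25.2]), array([111.9, 114.1, 115.6, 117.2, 119.1])]
t3 plate 0 
t3 plank 30 [array([-77.9, -74. , -67.3, -62.2, -57.2]), array([ 8.5, 12.6, 17.5, 22.1, 24.1]), array([108.2, 111. , 113.2, 115.1, 116.6])]
```

```bash
python3 -m jog '[[0.6,-2.9,-20,0,0,0,0.3],[0.6,-2.9,-40,0,0,0,0.3],[0.6,-2.9,-53,0,0,0,0.3],[0.6,-2.9,-53,0,0,0,0.3],[0.6,-2.9,-53,0,0,0,0.3],[0.6,-2.9,-53,0,0,0,0.3]]'
```

```text
time_s: 7.05
position: [521.9, -308.3, 124.1]
tool_rot: [-0.465, 0.464, -0.533, 0.534]
contact_force: [0.3, -0.2, -0.1]
gripper_width: 0.563
```

```bash
python3 - <<'E'
from h import *
print([ctrl.observe()['position'].round(1)])
I,D=snap('side','s4'); print(ctrl.observe()['position'].round(1)); J=I[:,:,::-1]
cv2.imwrite('pics/crop5.png',cv2.resize(J[215:250,235:285],None,fx=14,fy=14,interpolation=2))
E
```

```text
[array([ 521.9, -308.3,  124.1])]
[ 522.  -308.6  124.3]
```

View pics/crop5.png

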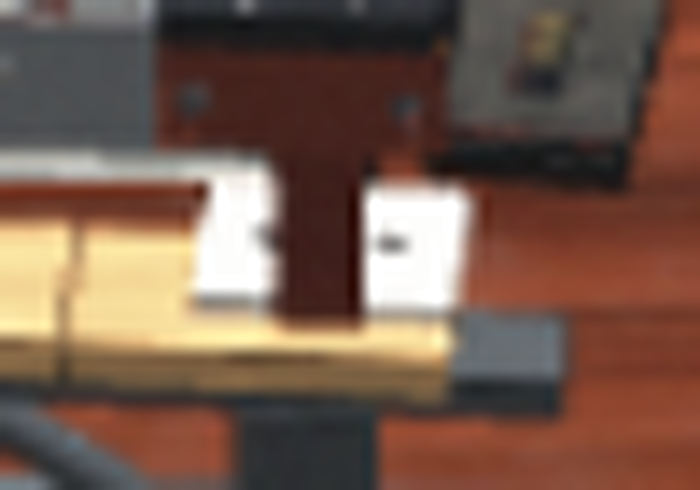

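```bash
python3 - <<'E'
from h import *
d=np.array([.9905,-.1375]);n=np.array([.1375,.9905]);R=np.array([551.9,-312.0])
g=cv2.imread('pics/s4.png').astype(float)
tw=lambda p:((p[:2]-R)@d,(p[:2]-R)@n)
def edge(r,lo,hi,sgn):  # subpixel half-level crossing
    s=r[lo:hi]; s=cv2.GaussianBlur(s[None],(1,1),0)[0]; mid=(s.max()+s.min())/2
    k=np.flatnonzero(sgn*(s[:-1]-mid)*1>=0); 
    for i in range(len(s)-1):
        if (s[i]-mid)*sgn>0 and (s[i+1]-mid)*sgn<=0: return lo+i+(s[i]-mid)/(s[i]-s[i+1])
for v in range(229,237):
    a=edge(g[v,:,0],263,273,1); b=edge(g[v,:,0],244,253,-1)
    print('plate',v,[np.round(tw(ray('side',x,v,129.3)),1) for x in(a,b) if x])
for v in range(238,244):
    a=edge(g[v,:,2],262,272,1)
    if a: print('plank',v,a,[np.round(tw(ray('side',a,v,z)),1) for z in (114,107)])
E
```

```text
plate 229 [array([ 2. , 24.4]), array([-62.9,  19.4])]
plate 230 [array([ 2.4, 18. ]), array([-63.8,  12.9])]
plate 231 [array([ 2. , 11.6]), array([-64.2,   6.5])]
plate 232 [array([1.9, 5.2]), array([-63.9,   0.1])]
plate 233 [array([ 2.1, -1.1]), array([-63.5,  -6.2])]
plate 234 [array([ 1.7, -7.4]), array([-62.8, -12.4])]
plate 235 [array([  1.5, -13.7]), array([-62.8, -18.6])]
plate 236 [array([  1.5, -19.8])]
plank 238 266.5673076923077 [array([-0.9, -9.3]), array([-1.5,  1.2])]
plank 239 266.84090909090907 [array([  0.4, -15.3]), array([-0.2, -4.9])]
plank 240 266.5576923076923 [array([ -0.2, -21.5]), array([ -0.8, -11.1])]
plank 241 266.64516129032256 [array([  0.4, -27.5]), array([ -0.1, -17.2])]
plank 242 266.5462962962963 [array([  0.5, -33.5]), array([ -0.1, -23.2])]
plank 243 266.5 [array([  0.7, -39.5]), array([  0.1, -29.3])]
```

```bash
python3 -m jog '[[-1.3,0.5,-3,0,0,0,0.3],[-1.3,0.5,-6,0,0,0,0.3],[-1.3,0.5,-7.5,0,0,0,0.3],[-1.3,0.5,-7.5,0,0,0,0.3],[-1.3,0.5,-7.5,0,0,0,0.3]]'
```

```text
time_s: 7.52
position: [520.0, -308.3, 116.5]
tool_rot: [-0.464, 0.464, -0.533, 0.534]
contact_force: [-1.6, 1.8, 9.2]
gripper_width: 0.559
```

Contact at about 9 N, so the plate is on the plank. Release, then look.

```bash
python3 -m jog '[[0,0,0.5,0,0,0,0.3],[0,0,0.5,0,0,0,0.85],[0,0,0.5,0,0,0,0.85],[0,0,0.5,0,0,0,0.85],[0,0,0.5,0,0,0,0.85]]'
python3 - <<'E'
from h import *
I,D=snap('side','s5'); J=I[:,:,::-1]
cv2.imwrite('pics/crop6.png',cv2.resize(J[215:250,235:285],None,fx=14,fy=14,interpolation=2))
E
```

```text
time_s: 7.93
position: [519.5, -308.1, 115.4]
tool_rot: [0.464, -0.464, 0.534, -0.533]
contact_force: [-0.5, -0.3, -0.2]
gripper_width: 0.827
```

View pics/crop6.png

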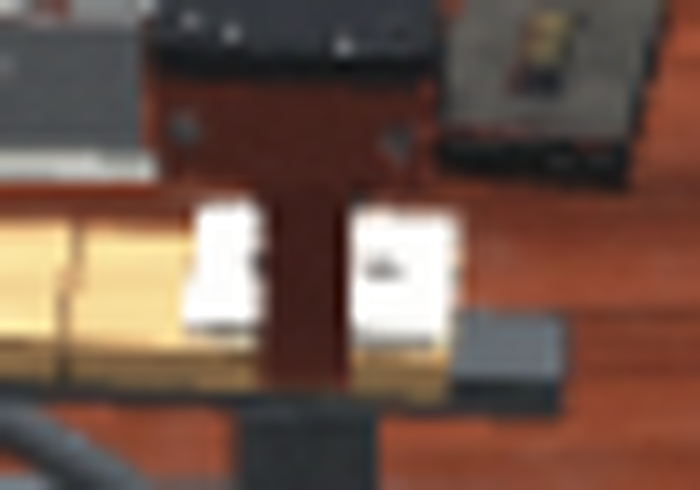

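Side crop: the plate lies flat on the plank's rear. Its right end runs from (460,212) to (452,335), directly above the plank's end at x≈451. I'll put numbers on that while lowering to straddle both.

```bash
cat >> h.py <<'E'
d=np.array([.9905,-.1375]);n=np.array([.1375,.9905]);R=np.array([551.9,-312.0])
tw=lambda p:((p[:2]-R)@d,(p[:2]-R)@n)
def edge(r,lo,hi,sgn):
    s=r[lo:hi]; mid=(s.max()+s.min())/2
    for i in range(len(s)-1):
        if (s[i]-mid)*sgn>0 and (s[i+1]-mid)*sgn<=0: return lo+i+(s[i]-mid)/(s[i]-s[i+1])
E
python3 - <<'E'
from h import *
g=cv2.imread('pics/s5.png').astype(float)
for v in range(231,239):
    a=edge(g[v,:,0],263,273,1); b=edge(g[v,:,0],244,252,-1)
    print('plate',v,[np.round(tw(ray('side',x,v,122)),1) for x in(a,b) if x])
for v in range(239,243):
    a=edge(g[v,:,2],262,272,1)
    if a: print('plank',v,a,[np.round(tw(ray('side',a,v,z)),1) for z in (114,107)])
E
python3 -m jog '[[1,0,-8,0,0,0,0.85],[1,0,-16,0,0,0,0.85],[1,0,-22,0,0,0,0.85],[1,0,-22,0,0,0,0.85],[1,0,-22,0,0,0,0.85]]'
```

```text
plate 231 [array([-0.6, 22.7]), array([-65.8,  17.7])]
plate 232 [array([-0.2, 16.3]), array([-65.2,  11.3])]
plate 233 [array([ 0.2, 10. ]), array([-64.6,   5. ])]
plate 234 [array([-0.4,  3.6]), array([-64.6,  -1.3])]
plate 235 [array([ 0.3, -2.6]), array([-66.3,  -7.7])]
plate 236 [array([ 0.6, -8.8]), array([-66.1, -14. ])]
plate 237 [array([ -0.3, -15.1]), array([-65.7, -20.1])]
plate 238 [array([ -0.3, -21.2])]
plank 239 266.7054794520548 [array([ -0.1, -15.3]), array([-0.6, -4.9])]
plank 240 266.66438356164383 [array([  0.1, -21.4]), array([ -0.4, -11.1])]
plank 241 266.59090909090907 [array([  0.2, -27.5]), array([ -0.3, -17.2])]
plank 242 266.5267857142857 [array([  0.4, -33.5]), array([ -0.2, -23.2])]
time_s: 8.4
position: [520.1, -307.6, 92.6]
tool_rot: [0.464, -0.464, 0.534, -0.533]
contact_force: [0.5, -0.4, 1.5]
gripper_width: 0.85
```

```bash
python3 -m jog '[[0,0,0,0,0,0,0.3],[0,0,0,0,0,0,0.3],[0,0,0,0,0,0,0.3],[0,0,0,0,0,0,0.3],[0,0,0,0,0,0,0.3],[0,0,0,0,0,0,0.3],[0,0,0,0,0,0,0.3]]' 40
python3 - <<'E'
from h import *
I,D=snap('side','s6'); print(ctrl.observe())
g=I[:,:,::-1].astype(float)
for v in range(231,238):
    a=edge(g[v,:,0],263,273,1); b=edge(g[v,:,0],244,252,-1)
    print('plate',v,[np.round(tw(ray('side',x,v,122)),1) for x in(a,b) if x])
for v in range(239,243):
    a=edge(g[v,:,2],262,272,1)
    if a: print('plank',v,a,np.round(tw(ray('side',a,v,107)),1))
E
```

```text
time_s: 8.98
position: [520.8, -308.2, 93.9]
tool_rot: [-0.464, 0.464, -0.533, 0.534]
contact_force: [-0.1, -0.6, 2.0]
gripper_width: 0.569
{'time_s': 9.0333, 'qpos': array([-6.48495413e-01,  5.03018690e-01,  1.63175878e+00,  1.56833582e-04,
        1.00627272e+00,  1.06146118e+00]), 'qd': array([-1.34010527e-03, -1.51596411e-03, -4.87275972e-04, -1.45194285e-03,
        7.89840134e-04, -8.01930809e-05]), 'effort': array([-3.35907773e-02, -5.39851642e+01, -2.12843174e+01,  1.24172668e-03,
       -1.41434111e-01, -3.11021938e-02]), 'position': array([ 520.85693694, -308.20928538,   93.95285817]), 'tool_rot': array([-0.46409092,  0.46392057, -0.53339347,  0.53374969]), 'contact_force': array([0.21817047, 0.839481  , 2.84540317]), 'wrist_torque': array([ 0.13838434,  0.06623985, -0.01710193]), 'gripper_width': 0.5668445325387367}
plate 231 [array([-0.6, 22.7])]
plate 232 [array([-0.2, 16.3])]
plate 233 [array([-1. ,  9.9]), array([-65.,   5.])]
plate 234 [array([-0.4,  3.6]), array([-64.6,  -1.3])]
plate 235 [array([ 0.3, -2.6]), array([-66.3,  -7.7])]
plate 236 [array([ 0.5, -8.8]), array([-66.1, -14. ])]
plate 237 [array([ -0.3, -15.1]), array([-65.6, -20.1])]
plank 239 266.7112676056338 [-0.6 -4.9]
plank 240 266.67123287671234 [ -0.4 -11.1]
plank 241 266.65625 [ -0.1 -17.2]
plank 242 266.49122807017545 [ -0.3 -23.3]
```

```bash
python3 -m jog '[[-8,1.1,0,0,0,0,0.3],[-18,2.5,0,0,0,0,0.3],[-28,3.9,0,0,0,0,0.3],[-38,5.3,0,0,0,0,0.3],[-48,6.7,0,0,0,0,0.3],[-58,8,0,0,0,0,0.3],[-67.4,9.3,0,0,0,0,0.3],[-67.4,9.3,0,0,0,0,0.3],[-67.4,9.3,0,0,0,0,0.3]]'
python3 - <<'E'
from h import *
print(ctrl.observe()['contact_force'],ctrl.observe()['position'],ctrl.observe()['wrist_torque'])
I,D=snap('side','s7'); T,_=snap('top','t7'); J=I[:,:,::-1]
a=cv2.resize(J[220:255,195:275],None,fx=10,fy=10,interpolation=2)
cv2.imwrite('pics/crop7.png',a)
E
```

```text
time_s: 9.78
position: [450.7, -298.4, 93.9]
tool_rot: [0.463, -0.465, 0.534, -0.533]
contact_force: [-3.6, 0.2, 9.1]
gripper_width: 0.568
[-3.58088115  0.22173766  9.09295915] [ 450.66489521 -298.41842973   93.92025372] [-0.18116917  0.4934159   0.04276621]
```

View pics/crop7.png

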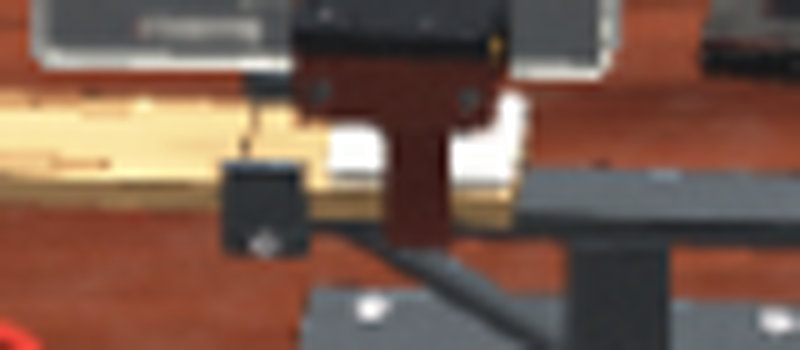

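Side crop: the pile is flat. The pencil line runs from (254,97) to (243,155). The cheeks' outer edges are at (222,165) near and (245,73) far. Now the remaining distance.

```bash
python3 - <<'E'
from h import *
T=cv2.imread('pics/t7.png').astype(np.float32); S=cv2.imread('pics/s7.png').astype(np.float32); D=0
f=lambda x,y,z:np.round(tw(ray('side',195+(x-4.5)/10,220+(y-4.5)/10,z)),1)
print('line',f(254,97,114),f(249,120,114),f(243,153,114)); print('near',f(222,165,126),f(304,168,126),'far',f(246,73,126))
# line by min-green along t in both views at several w; cheek top profile along t at w=+-29.5
def samp(im,cam_,t,w,z):
    p=R+t*d+w*n; u,v=proj(cam_,[*p,z]); return cv2.getRectSubPix(im[...,1].copy(),(1,1),(u,v))[0,0]
ts=np.arange(-185,-120,.5)
for c,im in(('side',S),('top',T)):
    for w in(-15,-10,-5,0,5,10,15,20):
        y=np.array([samp(im,c,t,w,114) for t in ts]); m=(ts>-172)&(ts<-152); b=np.median(y[m])-y[m]; b=np.clip(b-5,0,None)
        print(c,'line w',w,round((b*ts[m]).sum()/max(b.sum(),1e-6),1),b.max())
for c,im,w in(('side',S,-28.5),('side',S,-30),('top',T,29),('top',T,-29)):
    y=[samp(im,c,t,w,126) for t in np.arange(-190,-125,2.5)]; print(c,w,np.array(y).astype(int).tolist())
E
```

```text
line [-169.4   33.6] [-168.8   18.6] [-167.6   -2.4]
near [-170.3  -28.4] [-142.1  -28. ] far [-171.2   30.4]
side line w -15 0.0 0.0
side line w -10 0.0 0.0
side line w -5 -166.4 33.008698
side line w 0 -167.3 73.87834
side line w 5 -167.8 62.861755
side line w 10 -166.9 28.33342
side line w 15 -164.2 46.808212
side line w 20 -162.1 50.26851
top line w -15 0.0 0.0
top line w -10 -153.7 11.67485
top line w -5 -154.9 20.678474
top line w 0 -155.8 1.6724129
top line w 5 0.0 0.0
top line w 10 0.0 0.0
top line w 15 0.0 0.0
top line w 20 0.0 0.0
side -28.5 [231, 231, 231, 230, 229, 227, 214, 186, 135, 108, 94, 92, 93, 93, 95, 104, 101, 99, 101, 130, 179, 214, 212, 207, 195, 183]
side -30 [232, 232, 231, 230, 229, 228, 216, 190, 134, 98, 80, 78, 78, 78, 78, 84, 82, 79, 78, 119, 172, 213, 206, 192, 174, 156]
top 29 [53, 55, 56, 57, 57, 56, 55, 57, 54, 55, 57, 60, 70, 81, 91, 96, 104, 112, 117, 123, 123, 116, 96, 85, 81, 81]
top -29 [80, 82, 82, 82, 79, 74, 74, 77, 81, 89, 91, 94, 98, 102, 104, 107, 112, 111, 111, 112, 112, 113, 112, 112, 115, 114]
```

```bash
python3 -m jog '[[0,0,0.4,0,0,0,0.3],[0,0,0.4,0,0,0,0.3]]'; python3 - <<'E'
from h import *
I,D=snap('side','s8'); T,_=snap('top','t8'); print(ctrl.observe()['position'],ctrl.observe()['contact_force'])
g=I[:,:,::-1].astype(float)
for v in range(230,238):
    a=edge(g[v,:,0],242,252,1)
    if a: print('plate',v,np.round(tw(ray('side',a,v,122)),1))
for v in range(239,243):
    a=edge(g[v,:,2],240,252,1)
    if a: print('plank',v,a,np.round(tw(ray('side',a,v,107)),1))
# nose in top: compare profile shift before/after
t0=cv2.imread('pics/top0.png').astype(np.float32); t1=T[:,:,::-1].astype(np.float32)
def prof(im,ts,w): return np.array([cv2.getRectSubPix(im[...,1].copy(),(1,1),proj('top',[*(R+t*d+w*n),114]))[0,0] for t in ts])
for w in(-12,-5,5,12):
    print(w,prof(t0,np.arange(-275,-235,4),w).astype(int),prof(t1,np.arange(-345,-305,4),w).astype(int))
# line in side, per pixel row in wood
for v in range(229,236):
  for nm,im,lo,hi in(('0',cv2.imread('pics/side0.png').astype(float),233,246),('8',g,213,227)):
    r=im[v,lo:hi,1]; b=np.clip(np.median(r)-r-8,0,None); 
    k=np.argmax(b); sl=slice(max(k-1,0),k+2); u=lo+(b[sl]*np.arange(len(b))[sl]).sum()/max(b[sl].sum(),1e-9); print(nm,v,round(u,2),round(b.max()),np.round(tw(ray('side',u,v,114)),1),end=' | ')
  print()
E
```

```text
time_s: 10.05
position: [450.7, -298.3, 93.9]
tool_rot: [0.463, -0.465, 0.535, -0.532]
contact_force: [-6.1, -1.0, 7.6]
gripper_width: 0.569
[ 450.68355246 -298.32303469   93.88273362] [-5.13982965 -1.54642151  6.97475011]
plate 230 [-71.1  23.8]
plate 231 [-71.1  17.3]
plate 232 [-70.2  10.9]
plate 233 [-70.4   4.5]
plate 234 [-70.4  -1.8]
plate 235 [-70.2  -8. ]
plate 236 [-71.3 -14.4]
plate 237 [-71.2 -20.5]
plank 239 245.69892473118279 [-73.  -10.5]
plank 240 245.94736842105263 [-71.5 -16.5]
plank 241 245.70408163265307 [-71.7 -22.7]
plank 242 245.7906976744186 [-70.8 -28.7]
-12 [ 78 107 134 164 212 216 196 185 183 185] [90 88 90 89 90 91 89 89 89 90]
-5 [ 67  62  73 138 211 209 197 198 197 196] [90 92 89 90 90 88 88 89 88 85]
5 [ 64  62  72 122 189 207 203 201 199 197] [86 87 85 86 88 86 86 87 85 85]
12 [ 74  74  71 118 195 213 193 180 182 185] [86 86 86 86 86 84 84 83 85 83]
0 229 233.0 0 [-123.4   38.8] | 8 229 224.89 22 [-152.1   36.6] | 
0 230 244.52 15 [-81.8  35.4] | 8 230 225.54 97 [-148.9   30.3] | 
0 231 240.34 59 [-95.8  27.8] | 8 231 225.54 168 [-148.    23.8] | 
0 232 240.06 64 [-96.1  21.3] | 8 232 225.54 98 [-147.    17.4] | 
0 233 240.05 61 [-95.4  14.9] | 8 233 219.48 32 [-167.3    9.4] | 
0 234 239.56 36 [-96.4   8.5] | 8 234 219.05 87 [-167.8    3. ] | 
0 235 239.49 30 [-95.9   2.2] | 8 235 219.1 60 [-166.6   -3.3] |
```

```bash
python3 -m jog '[[-2,0.3,0.4,0,0,0,0.3],[-3.9,0.5,0.4,0,0,0,0.3],[-3.9,0.5,0.4,0,0,0,0.3],[-3.9,0.5,0.4,0,0,0,0.3],[-3.9,0.5,0.4,0,0,0,0.3]]'; python3 - <<'E'
from h import *
I,D=snap('side','s9'); print(ctrl.observe()['position'],ctrl.observe()['contact_force'])
g=I[:,:,::-1].astype(float)
for v in range(232,237):
    a=edge(g[v,:,0],240,250,1)
    if a: print('plate',v,np.round(tw(ray('side',a,v,122)),1))
for v in range(239,243):
    a=edge(g[v,:,2],238,250,1)
    if a: print('plank',v,a,np.round(tw(ray('side',a,v,107)),1))
for v in range(231,237):
    r=g[v,212:225,1]; b=np.clip(np.median(r)-r-8,0,None);k=np.argmax(b); sl=slice(max(k-1,0),k+2); u=212+(b[sl]*np.arange(len(b))[sl]).sum()/max(b[sl].sum(),1e-9); print(v,round(u,2),round(b.max()),np.round(tw(ray('side',u,v,114)),1))
for v in range(237,242):
    a=edge(g[v,:,2],210,222,1); b=edge(g[v,:,2],221,229,-1); print('cheek',v,a,b)
cv2.imwrite('pics/crop8.png',cv2.resize(I[:,:,::-1][222:250,200:256],None,fx=14,fy=14,interpolation=2))
E
```

```text
time_s: 10.57
position: [448.5, -297.8, 94.0]
tool_rot: [0.464, -0.464, 0.534, -0.533]
contact_force: [-1.6, -0.7, -0.5]
gripper_width: 0.568
[ 448.5411076  -297.83199107   94.01867826] [-1.79451463  0.27355809 -0.74365475]
plate 232 [-72.8  10.7]
plate 233 [-72.8   4.4]
plate 234 [-72.3  -1.9]
plate 235 [-72.7  -8.2]
plate 236 [-73.1 -14.5]
plank 239 245.70192307692307 [-73.  -10.5]
plank 240 246.72222222222223 [-68.9 -16.3]
plank 241 245.4777777777778 [-72.5 -22.7]
plank 242 240.5 [-88.9 -30.1]
231 223.86 127 [-153.8   23.4]
232 224.0 72 [-152.4   17. ]
233 219.04 54 [-168.8    9.3]
234 218.48 27 [-169.8    2.8]
235 218.09 32 [-170.1   -3.5]
236 218.98 20 [-166.1   -9.5]
cheek 237 216.66535433070865 224.8440366972477
cheek 238 216.5072463768116 224.98947368421054
cheek 239 216.4056603773585 225.19565217391303
cheek 240 216.6 225.47058823529412
cheek 241 216.67543859649123 225.734375
```

View pics/crop8.png

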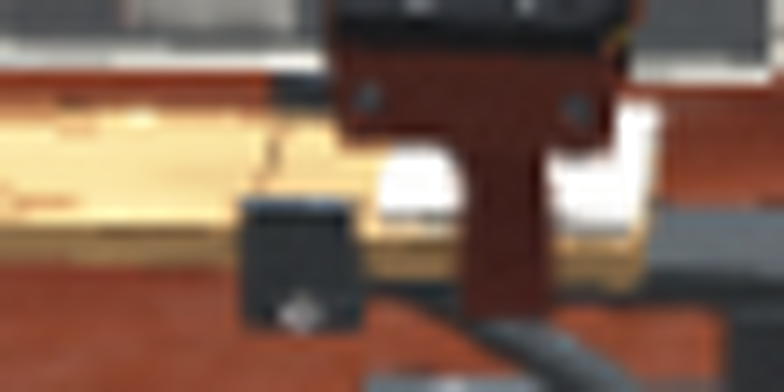

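```bash
python3 - <<'E'
from h import *
def onw(u,v,w):
    a=ray('side',u,v,0);b=ray('side',u,v,200); wa,wb=tw(a)[1],tw(b)[1]; s=(w-wa)/(wb-wa); p=a+s*(b-a); return np.round([tw(p)[0],p[2]],1)
for w in(-32.5,-31):
  for v,a,b in((238,216.5,224.99),(239,216.45,225.2),(240,216.6,225.47),(241,216.68,225.73)): print(w,v,onw(a,v,w),onw(b,v,w))
g=cv2.imread('pics/s9.png').astype(float)
for v in range(226,231): print('far',v,g[v,214:228,2].astype(int)); 
for v in range(233,236): print('line',v,g[v,213:225,1].astype(int))
T=cv2.imread('pics/top0.png').astype(int)
E
```

```text
-32.5 238 [-170.7  120.8] [-141.4  122.3]
-32.5 239 [-171.1  116.7] [-140.9  118.2]
-32.5 240 [-170.7  112.6] [-140.1  114.2]
-32.5 241 [-170.6  108.5] [-139.3  110.1]
-31 238 [-171.   119.8] [-141.7  121.3]
-31 239 [-171.4  115.6] [-141.1  117.2]
-31 240 [-171.   111.6] [-140.3  113.1]
-31 241 [-170.9  107.5] [-139.6  109.1]
far 226 [217 219 220 222 222 238 240 241 224 113  70  70  70  68]
far 227 [134 135 135 134 135  93  75  81  88  80  70  68  70  67]
far 228 [132 130 128 130 130  79  50  47  47  53  67  62  71  68]
far 229 [150 147 150 140 135  99  74  69  60  67  68  64  61  58]
far 230 [231 231 235 215 206 185 158 165 157 139  84  85  69  69]
line 233 [222 222 222 220 219 215 155 207 217 217 216 216]
line 234 [213 212 213 212 212 178 180 209 215 215 216 217]
line 235 [222 220 217 212 207 172 201 209 208 212 212 212]
```

```bash
python3 -m jog '[[-1.4,0.2,-0.2,0,0,0,0.3],[-1.4,0.2,-0.2,0,0,0,0.3],[-1.4,0.2,-0.2,0,0,0,0.3],[-1.4,0.2,-0.2,0,0,0,0.3]]'; cat > m.py <<'E'
from h import *
import sys
I,D=snap('side',sys.argv[1]); print(ctrl.observe()['position'],ctrl.observe()['contact_force'])
g=I[:,:,::-1].astype(float)
print('plate',np.mean([tw(ray('side',edge(g[v,:,0],240,250,1),v,122))[0] for v in range(232,237)]))
for v in range(233,236):
    r=g[v,214:223,1]; b=np.clip(np.median(r)-r-3,0,None);k=np.argmax(b); sl=slice(max(k-1,0),k+2); u=214+(b[sl]*np.arange(len(b))[sl]).sum()/b[sl].sum(); print(v,round(u,2),np.round(tw(ray('side',u,v,114)),1))
E
python3 m.py s10
```

```text
time_s: 10.95
position: [448.2, -298.0, 94.2]
tool_rot: [-0.464, 0.464, -0.534, 0.534]
contact_force: [0.1, 0.3, -1.7]
gripper_width: 0.567
[ 448.16651839 -297.97283555   94.19304963] [ 1.06750013  0.83791038 -0.96047979]
plate -73.04651055945253
233 219.08 [-168.7    9.3]
234 218.45 [-169.9    2.8]
235 218.13 [-170.    -3.5]
```

```bash
python3 -m jog '[[-1.5,0.2,-0.5,0,0,0,0.3],[-1.5,0.2,-0.5,0,0,0,0.3],[-1.5,0.2,-0.5,0,0,0,0.3],[-1.5,0.2,-0.5,0,0,0,0.3]]'; python3 m.py s11
```

```text
time_s: 11.33
position: [446.9, -298.2, 94.0]
tool_rot: [-0.464, 0.464, -0.533, 0.534]
contact_force: [3.1, 0.3, 1.3]
gripper_width: 0.565
[ 446.9067585  -298.1769325    94.00863671] [2.86959686 0.57289479 1.04697264]
plate -74.27664329211527
233 218.49 [-170.7    9.2]
234 218.08 [-171.2    2.7]
235 218.13 [-170.    -3.5]
```

```bash
python3 - <<'E'
from h import *
J=cv2.imread('pics/s11.png'); a=cv2.resize(J[215:295,165:275],None,fx=7,fy=7,interpolation=2); cv2.imwrite('pics/crop9.png',a)
D=np.load('pics/s11.npy');C=cloud('side',D);t=(C[...,:2]-R)@d;w=(C[...,:2]-R)@n;Z=C[...,2];I=J.astype(int)
m=(I[...,2]-I[...,0]>60)&(I[...,1]>150)&(Z>104)&(Z<124)&(abs(w)<22)&(t<-100)
print('plank z slope mm/100mm',np.polyfit(t[m],Z[m],1)*[100,1],m.sum())
E
```

```text
plank z slope mm/100mm [  0.21390598 116.21168281] 338
```

View pics/crop9.png

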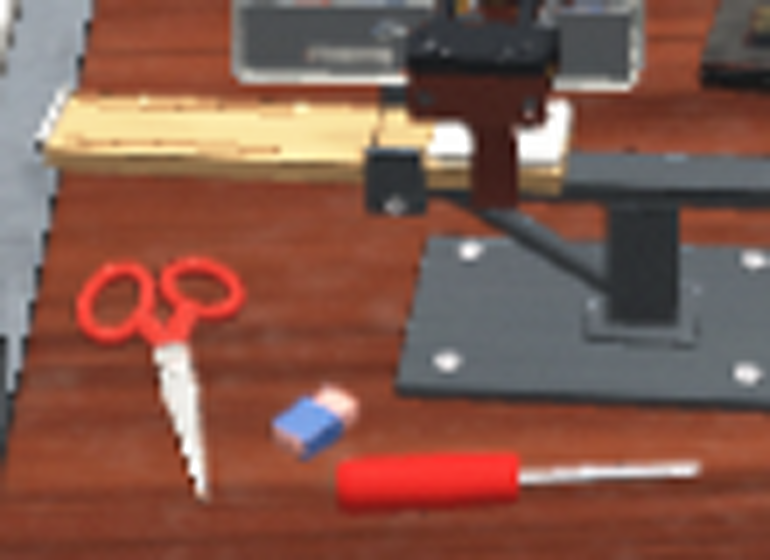

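The final picture shows the plank level. The line at crop (380,110) matches the cheeks' outer faces, the plate is flush on the rear end, and the eraser, screwdriver and scissors are untouched. Handing in.

```bash
python3 -c "
from station import ctrl;print(ctrl.finish_job());o=ctrl.observe();print(o['time_s'],o['position'],o['contact_force'],o['gripper_width'])"
```

```text
the job is handed in; nothing more can be done
None
the job is handed in; nothing more can be done
```

I laid the smaller silver plate on the plank's rear end, gripped plate and plank together at 40 N, and slid them about 75 mm outward. I handed the job in with the arm still holding the pile flat, at about 11.3 s of robot time.

- **Line at the saddle edge:** the last side-camera check put the pencil line within about 0.5 mm of the edge. Individual image rows scattered by about ±0.6 mm. The arm's own reading of the slide was 74.7 mm, against about 75 mm needed.
- **Plate flush:** the plate's end matched the plank's end to about 0.5 mm, checked before gripping and again at the grip. The last picture still shows it flush.
- **Plank level:** the slope was about 0.2 mm per 100 mm, and the force on the tool was about 3 N.
- **Other things:** the eraser and screwdriver look unmoved in the last picture. I did not check the tape roll, binder clip and mouse again; the arm never worked near them.
- **Checks that disagreed:** the arm's movements differed from those commanded by 1 to 3 mm during the slide, so I set the final position from the camera. After the main slide the tool pressed down with about 9 N for a moment, which I eased off. The top camera could not see the line at the end because the arm blocked it.

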